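# Roll the dowel onto the layout line

### The job

The thick steel dowel lies at one end of the wooden marking-out board and has to be set up for centre-punching on the black line across the middle. With the fingertips push the top of the dowel sideways so that it rolls along the board, without being dragged or picked up, until it rests straight along the line, centred over it and with the line showing past both of its ends. Take the hand away at the end, and leave the thin pin, the flux tin and the screwdriver where they are.

Things in the scene. Friction and masses are not known exactly. Their poses are not given: they have to be found in the camera images.
- board: Fixed flat plywood board, 170 mm (its x) by 300 mm (its y) by 12 mm thick, flat on the table, yaw varies; origin at the centre of its underside, z up. A wooden stop 10 mm high runs across each y end, inner faces 138 mm from the middle. A flush black line, 3 mm wide, 162 mm long, runs along its x axis through the middle. The dowel rolls along its y.
- line (a point): Middle of the black line, on the top face of the board (12 mm above the table); x axis runs along the line, y axis along the board.
- dowel: Loose steel cylinder, diameter 25 mm, length 100 mm, about 0.4 kg, lying near-parallel to the line, 75-95 mm to its +y or -y side. Origin at its centre, 24.5 mm above the table (top at 37 mm); x along its axis, y and z turn as it rolls. Rolled from its top it moves half as far as the fingertip, so several strokes may be needed; rolling resistance stops it within mm when left. Friction about 0.6.
- thin_pin: Loose thin steel pin, 9 mm thick and 62 mm long (along its own y), lying on the board on the other side of the line from the dowel, 75 to 95 mm from it; to be left alone. Origin at the centre of its underside.
- flux_tin: Loose low round tin, 46 mm diameter, 16 mm high, on the table beyond the board (+x side); bystander. Origin at the centre of its underside.
- screwdriver: Loose screwdriver with an orange handle, 169 mm long (along its own y), 22 mm thick, lying on the table beyond the board (+x side); bystander. Origin at the middle of its underside.
Mind the look-alikes: they are no part of the job. There is more than one size of the dowel; the job needs the smaller.

How it is judged:
By the outcome, as a careful person would: the job done as asked, in the order asked, and still so for the second after the job is handed in, with the robot touching nothing.
It also fails if it takes over 58 s, if anything falls off the work surface, if the arm or the gripper's body presses on something with over 40 N, if the wrist force passes 120 N, or if a joint passes its speed limit or range.

### The arm

A 6-joint arm with a two-finger parallel gripper is mounted at the origin on a cart in front of the work surface, level with it; the furniture and walls round the work are solid. World frame = base frame: x ahead of the robot, y to its left, z up, the work surface at z = 0. Lengths are in m, angles in degrees, forces in N, time in s.
With the tool pointing down it reaches from about 0.35 to 0.875 m from the base axis. Payload 4.2 kg.
Tool frame: the origin (TCP) lies on the centre line of the jaws, within the pads' length; the fingertips stand 19 mm ahead of it and the grasp point (between the pads) is the TCP; z points along the fingers, y is the line along which they close (so a half turn about z gives the same grasp; the last joint's range is limited). The gripper opens to 87 mm and grips with 3 to 60 N. Pads are 19 mm wide; open, the fingers measure 117 mm over their backs; the gripper's body (75 mm by 190 mm) begins 51 mm behind the grasp point.
Start: joints at [14.817, 22.042, 0.453, 0, -68.411, -14.817], TCP at [0.625, 0, 0.242] pointing down, gripper open.
Joint ranges: [-179.83, 179.83], [-69.29, 118.12], [-61.27, 80.66], [-181.25, 117.63], [-171.15, -9.14], [-177.46, 177.46]. Speed limits (degrees/s): [159.86, 159.86, 180, 180, 180, 180].

### API

Orientations are given as a 3x3 rotation matrix whose columns are the frame's x, y, z axes.
In Python, from station import sense, capture, finish_job, search_frame, masks_of gives the robot as it stands.
- The arm moves only by the tool drive_tool, never from a script. Its argument "rows" is a list of rows, each a list of 7 numbers: the opening in per cent of the stroke, from 0 (shut) to 100 (fully open), then the shift along the world's x, y, z in mm, then the turn, a rotation vector about the world's x, y, z in rad. In form: [[fingers, dx, dy, dz, wx, wy, wz], ...]. A call has 1 to 5 rows; each row shifts and turns the commanded pose from where the row before left it; what a row does not reach is not made up. A row lasts 1/12 s, in which the tool goes at most 41.7 mm and 7.16 degrees, less where a joint would pass 70% of its speed; a pose out of reach is approached as far as the arm can. A call is refused whole if a number of a shift passes 41.7 or a number of a turn 0.125, either way. A call with a gripper value outside its range is refused whole. The fingers move at their own pace and stop on an object; the grip force is fixed at half the most. Time passes only in rows, so rows that do not move let the fingers close. It gives the time, the measured TCP pose, the force, the opening and the grip force at its end, in the units of the state.
- sense(): the state, without advancing time (a new reading comes with each control period).
- capture(name): name is "scene" or "side" or "wrist"; returns a dict with "frame" (400x640x3 uint8, red, green, blue), "z_map" (400x640 float32, m along the optical axis (not along the pixel's ray), 0 where there is no reading), "fx", "fy", "cx", "cy" (pixels), "distortion" ([k1, k2, p1, p2, k3] as OpenCV has them; the pictures are not rectified), "R" (3x3) and "t" (3): a world point X has camera coordinates R X + t; the wrist camera has in their place "T_tool_cam" (4x4, takes a point from camera to tool coordinates, whose origin is the TCP and whose axes are the flange's). Camera axes: x right, y down, z forward; pixel columns grow to the right and rows downward; lengths in m; the calibration is good to about 2 mm. A picture is of the moment at which its call begins: read the wrist's pose just before it.
- finish_job(): hands the job in; it is judged then, once.
Trained networks look in a picture, given as the dict that the camera call returned (one of the last four; its "shot" number tells which), for a name from the list of things; names that differ only in an ending like _2 or _b are one class to them, and where a whole thing is asked for, a point or a joint stands for the part that bears it (a point fixed in the world has none). Each returns a list of dicts, best first, with "p" (0 to 1); they miss things now and then, are a little off and sometimes report something else, mostly with a low value. They report only what shows in the picture. A call takes as long as a camera call. They do not tell look-alikes from the thing itself.
- search_frame(label, picture): "xy" ([column, row] in pixels, amid what is visible of it).
- masks_of(label, picture): "region" (400x640 bool, what is visible of it) and "xy" ([column, row] in pixels, amid what is visible of it).
The state is a dict: "time_s": time; "joints": joint angles; "joint_velocities": joint speeds; "effort": joint torques, N m; "tcp_pos": TCP position; "ee_rot": TCP orientation; "wrist_force": force on the tool from outside, world axes, zero at the start; "moment": the same for the moment, N m; "gripper_width": opening from 0.0 (shut) to 1.0 (fully open); "gripper_force": force on a finger pad.
Only numpy, scipy, OpenCV 4.12 (cv2) and the standard library are available. Lean on these libraries where they do the work, as an engineer would, in place of code of your own. Each camera call takes 0.05 s, during which the arm holds its last target. There are 200 camera calls.

## Working session

There is one attempt and no reset: what is moved stays moved. The work goes in short steps, Python scripts to look and compute and a tool call to move; the robot and the scene stay as the last step left them, time stands still between calls to the robot, and variables do not carry over. Pictures are saved under pics/ and viewed, at most 10 in all, crops included, and the job is handed in when it is done.

Besides the shell and the picture viewer there is one more tool, called after "Request:" by a JSON object that holds its "op" and its "data", one argument or row to a line. drive_tool: Moves the arm, as the interface text tells. Its arguments: {"type":"object","properties":{"rows":{"type":"array"}},"required":["rows"]}

```bash
mkdir -p pics
cat > h.py <<'E'
import numpy as np, cv2
from station import sense, capture, finish_job, search_frame, masks_of
def cam(p,s=None):
    K=np.array([[p['fx'],0,p['cx']],[0,p['fy'],p['cy']],[0,0,1.]]);d=np.array(p['distortion'],float)
    if 'R' in p: R=np.array(p['R']);t=np.array(p['t'])
    else:
        T=np.array(p['T_tool_cam']);W=np.eye(4);W[:3,:3]=np.array(s['ee_rot']);W[:3,3]=s['tcp_pos']
        M=np.linalg.inv(W@T);R=M[:3,:3];t=M[:3,3]
    return K,d,R,t
def atz(p,uv,z,s=None):
    K,d,R,t=cam(p,s);uv=np.asarray(uv,float).reshape(-1,1,2)
    r=cv2.undistortPoints(uv,K,d).reshape(-1,2);r=np.c_[r,np.ones(len(r))]@R
    c=-R.T@t;return c+r*((z-c[2])/r[:,2])[:,None]
def save(n,im): cv2.imwrite('pics/'+n+'.png',cv2.cvtColor(im,cv2.COLOR_RGB2BGR))
E
python3 - <<'E'
from h import *
a=capture('scene');b=capture('side')
save('a',np.vstack([a['frame'],b['frame']])[:, :] if 0 else cv2.resize(np.vstack([a['frame'],b['frame']]),(480,600)))
for n in ['dowel','line','board','thin_pin','flux_tin','screwdriver']:
  for nm,p in(('sc',a),('si',b)):
    for m in masks_of(n,p)[:4]:
        print(n,nm,round(m['p'],2),np.round(m['xy']),m['region'].sum(),np.round(atz(p,m['xy'],.0245 if n=='dowel' else .012)[0],3))
save('scene',a['frame'])
E
```

```text
dowel sc 0.72 [255. 182.] 1370 [0.654 0.348 0.025]
dowel sc 0.67 [374. 271.] 1038 [0.509 0.035 0.025]
dowel si 0.78 [317. 168.] 555 [0.645 0.345 0.024]
dowel si 0.62 [296. 257.] 614 [0.51  0.04  0.024]
line sc 0.64 [332. 264.] 14204 [0.511 0.102 0.012]
line sc 0.57 [321. 203.] 439 [0.668 0.212 0.012]
line si 0.59 [292. 238.] 7717 [0.519 0.109 0.012]
board sc 0.63 [331. 267.] 14158 [0.502 0.099 0.012]
board si 0.82 [294. 243.] 7574 [0.52  0.094 0.012]
thin_pin sc 0.7 [283. 240.] 178 [0.529 0.2   0.012]
thin_pin sc 0.49 [331. 264.] 13688 [0.508 0.102 0.012]
thin_pin si 0.52 [282. 216.] 46 [0.514 0.188 0.012]
flux_tin sc 0.68 [318. 204.] 412 [0.661 0.214 0.012]
flux_tin sc 0.67 [374. 272.] 993 [0.523 0.042 0.012]
flux_tin si 0.61 [337. 196.] 240 [0.661 0.224 0.012]
screwdriver sc 0.57 [372. 223.] 742 [0.65  0.104 0.012]
screwdriver si 0.75 [351. 226.] 261 [0.653 0.108 0.012]
```

View pics/scene.png

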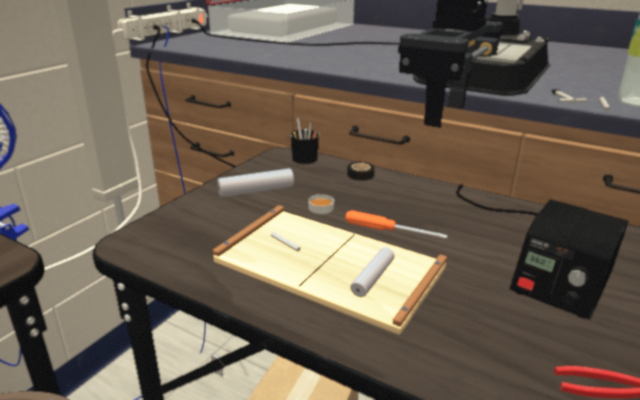

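The candidates for "dowel" are the fat cylinder at (255,182), lying on the table off the board, and the smaller one at (374,271), on the board next to the line. I choose (374,271), because it is the smaller and lies on the board. The pin is at (285,240). Next I go above it to check from close by.

Request:
{"op": "drive_tool", "data": {
  "rows": [
    [0, -30, 25, 20, 0, 0, 0],
    [0, -30, 25, 20, 0, 0, 0],
    [0, -30, 25, 20, 0, 0, 0],
    [0, -25, 15, 10, 0, 0, 0],
    [0, 0, 0, 0, 0, 0, 0]
  ]
}}

```text
time_s: 1.12
tcp_pos: [0.5123, 0.0882, 0.3124]
ee_rot: [[0.004, -1.0, 0.006], [-1.0, -0.004, 0.003], [-0.003, -0.006, -1.0]]
wrist_force: [0.1, 0.2, 0.9]
gripper_width: 0.702
gripper_force: 0.0
```

Run:
```python
from h import *
s=sense();print(s['time_s'],s['tcp_pos'],np.round(s['ee_rot'],3),s['gripper_width'])
p=capture('wrist');save('w1',p['frame'])
np.savez('w1.npz',z=p['z_map'])
print(np.round(p['T_tool_cam'],3))
for n in ['dowel','thin_pin']:
    for m in masks_of(n,p)[:3]:
        r=m['region'].astype(np.uint8); z=.0245 if n=='dowel' else .016
        c=max(cv2.findContours(r,0,2)[0],key=cv2.contourArea).reshape(-1,2)
        x=atz(p,c,.03 if n=='dowel' else z,s)[:,:2]*1000
        q=cv2.minAreaRect(x.astype(np.float32));print(n,round(m['p'],2),np.round(m['xy']),q, np.round(cv2.boxPoints(q)).tolist())
```

```text
1.1167 [0.51228365 0.08822978 0.31244893] [[ 0.004 -1.     0.006]
 [-1.    -0.004  0.003]
 [-0.003 -0.006 -1.   ]] 0.7024093139966776
[[ 0.001 -0.96  -0.28   0.076]
 [ 1.     0.001 -0.001  0.   ]
 [ 0.001 -0.28   0.96  -0.143]
 [ 0.     0.     0.     1.   ]]
dowel 0.57 [319. 119.] ((509.8626708984375, 38.99798583984375), (99.67628479003906, 25.028614044189453), 0.35001787543296814) [[460.0, 51.0], [460.0, 26.0], [560.0, 27.0], [560.0, 52.0]]
thin_pin 0.66 [204. 165.] ((662.3065795898438, 70.70175170898438), (25.033653259277344, 168.65914916992188), 8.978446006774902) [[637.0, 152.0], [663.0, -15.0], [688.0, -11.0], [662.0, 156.0]]
thin_pin 0.64 [310. 232.] ((522.0794067382812, 194.33953857421875), (64.38944244384766, 8.847076416015625), 75.30941009521484) [[510.0, 164.0], [518.0, 162.0], [535.0, 224.0], [526.0, 227.0]]
```

View pics/w1.png

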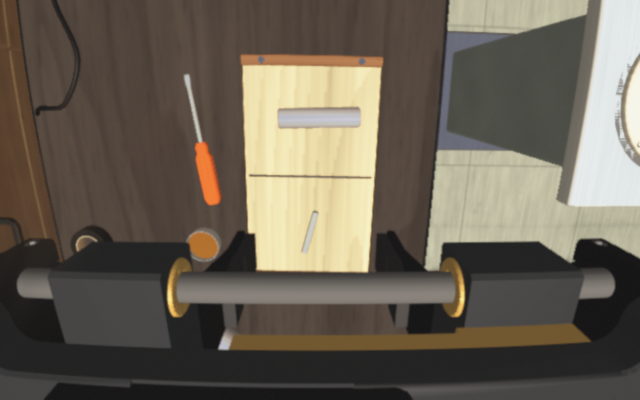

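The wrist view shows the small dowel at (319,118) on the board, the line from (249,176) to (371,178), and the pin at (310,232). The fat dowel is out of the picture. Next I measure the line.

```bash
cat >> h.py <<'E'
def look(name='wrist',sv=None):
    s=sense();p=capture(name);f=p['frame']
    if sv: save(sv,f)
    return s,p
def dow(p,s):
    out=[]
    for m in masks_of('dowel',p)[:3]:
        c=max(cv2.findContours(m['region'].astype(np.uint8),0,2)[0],key=cv2.contourArea).reshape(-1,2)
        q=cv2.minAreaRect((atz(p,c,.03,s)[:,:2]*1000).astype(np.float32));out.append((round(m['p'],2),np.round(m['xy']),np.round(np.r_[q[0],q[1],q[2]],1)))
    return out
E
python3 - <<'E'
from h import *
s,p=look();g=cv2.cvtColor(p['frame'],cv2.COLOR_RGB2GRAY).astype(float)
pts=[]
for c in range(254,368,3):
    col=g[165:190,c];w=np.clip(np.median(col)-col-15,0,None);pts.append([c,165+(w*np.arange(25)).sum()/w.sum()])
x=atz(p,pts,.012,s)[:,:2]*1000
k=np.polyfit(x[:,0],x[:,1],1);print('slope deg',np.degrees(np.arctan(k[0])),'resid',np.std(x[:,1]-np.polyval(k,x[:,0])))
e=atz(p,[[249,176],[371,177.5]],.012,s)*1000;print(e,e.mean(0),np.polyval(k,[510]))
# board edges / stops by depth
K,d,R,t=cam(p,s);z=p['z_map'];v,u=np.mgrid[60:170:2,240:400:2]
zz=z[v,u].ravel();r=cv2.undistortPoints(np.c_[u.ravel(),v.ravel()].astype(float).reshape(-1,1,2),K,d).reshape(-1,2)
X=((np.c_[r,np.ones(len(r))]*zz[:,None]-t)@R)*1000
b=X[(abs(X[:,0]-510)<30)&(X[:,1]>60)&(X[:,1]<110)];print('board z',np.median(b[:,2]))
t_=X[(X[:,2]>30)&(X[:,2]<45)&(X[:,1]>0)];print('dowel top pts',len(t_),np.median(t_,0),t_[:,0].min(),t_[:,0].max(),np.percentile(t_[:,2],95))
if len(t_)>5:
    q=cv2.minAreaRect(t_[:,:2].astype(np.float32));print(q);kk=np.polyfit(t_[:,0],t_[:,1],1);print('dowel yaw',np.degrees(np.arctan(kk[0])))
print(dow(p,s))
E
```

```text
slope deg -0.755082355511991 resid 0.10987256536368631
[[601.69462087 112.36970891  12.        ]
 [441.92369394 114.1278788   12.        ]] [521.80915741 113.24879385  12.        ] [116.10647222]
board z 12.234315499110284
dowel top pts 389 [509.36009099  38.65056455  35.34134577] 461.037891786259 559.6454188066108 37.318819796004405
((510.6590270996094, 39.08974838256836), (98.5505142211914, 22.174226760864258), 1.9603006839752197)
dowel yaw 0.9490949158297527
[(0.67, array([320., 120.]), array([510.5,  38.2, 101.1,  25.4,   1.2]))]
```

Request:
{"op": "drive_tool", "data": {
  "rows": [
    [60, -2, -20, -35, 0, 0, 0],
    [60, 0, -20, -40, 0, 0, 0],
    [60, 0, -17, -40, 0, 0, 0],
    [60, 0, 0, -40, 0, 0, 0],
    [60, 0, 0, -40, 0, 0, 0]
  ]
}}

```text
time_s: 1.78
tcp_pos: [0.5126, 0.0294, 0.1156]
ee_rot: [[-0.003, -1.0, -0.001], [-1.0, 0.003, -0.0], [0.0, 0.001, -1.0]]
wrist_force: [0.9, 0.1, -0.1]
gripper_width: 0.594
gripper_force: 0.0
```

Request:
{"op": "drive_tool", "data": {
  "rows": [
    [60, 0, 0, -35, 0, 0, 0],
    [60, 0, 0, -15, 0, 0, 0],
    [60, 0, 0, 0, 0, 0, 0],
    [60, 0, 0, 0, 0, 0, 0]
  ]
}}

```text
time_s: 2.12
tcp_pos: [0.5126, 0.0304, 0.0666]
ee_rot: [[-0.001, -1.0, -0.003], [-1.0, 0.001, -0.002], [0.002, 0.003, -1.0]]
wrist_force: [0.9, -0.1, 0.5]
gripper_width: 0.599
gripper_force: 0.0
```

Request:
{"op": "drive_tool", "data": {
  "rows": [
    [60, 0, 0, -8, 0, 0, 0],
    [60, 0, 0, -1.5, 0, 0, 0],
    [60, 0, 0, 0, 0, 0, 0]
  ]
}}

```text
time_s: 2.37
tcp_pos: [0.513, 0.0314, 0.059]
ee_rot: [[-0.0, -1.0, 0.001], [-1.0, 0.0, 0.0], [-0.0, -0.001, -1.0]]
wrist_force: [-0.2, 0.6, 0.4]
gripper_width: 0.598
gripper_force: 0.0
```

Request:
{"op": "drive_tool", "data": {
  "rows": [
    [60, 0, 0, -1, 0, 0, 0],
    [60, 0, 0, 0, 0, 0, 0]
  ]
}}

```text
time_s: 2.53
tcp_pos: [0.5129, 0.0315, 0.0581]
ee_rot: [[0.0, -1.0, 0.001], [-1.0, -0.0, 0.001], [-0.001, -0.001, -1.0]]
wrist_force: [-0.0, -0.0, 0.0]
gripper_width: 0.598
gripper_force: 0.0
```

Run:
```python
from h import *
s,p=look(sv='w2');print(s['tcp_pos'],s['wrist_force'],s['moment'],dow(p,s))
```

```text
[0.51288991 0.03150157 0.05810411] [-0.01065499 -0.03288758  0.0305096 ] [-0.01873682  0.02663128 -0.00463034] [(0.83, array([322., 247.]), array([501.9,  36.5,  86.8,  26.5,   1.5]))]
```

View pics/w2.png

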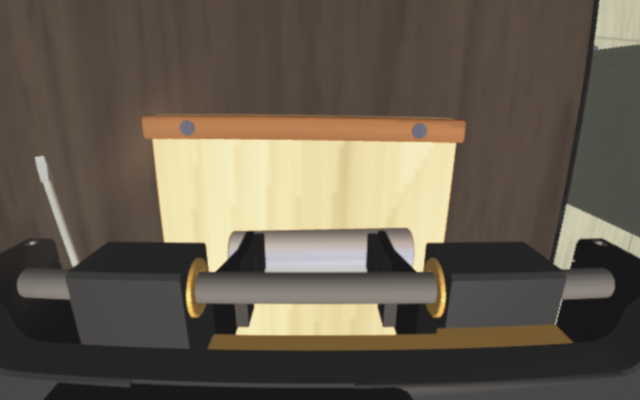

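The fingers (columns 245 and 390) sit above the dowel (230–412), inside both of its ends. I now lower until they touch.

Request:
{"op": "drive_tool", "data": {
  "rows": [
    [60, 0, 0, -1, 0, 0, 0],
    [60, 0, 0, 0, 0, 0, 0]
  ]
}}

```text
time_s: 2.8
tcp_pos: [0.5125, 0.0314, 0.0565]
ee_rot: [[0.0, -1.0, 0.0], [-1.0, -0.0, 0.0], [-0.0, -0.0, -1.0]]
wrist_force: [0.3, -0.2, 0.2]
gripper_width: 0.601
gripper_force: 0.0
```

Request:
{"op": "drive_tool", "data": {
  "rows": [
    [60, 0, 0, -1, 0, 0, 0],
    [60, 0, 0, 0, 0, 0, 0]
  ]
}}

```text
time_s: 2.97
tcp_pos: [0.5126, 0.0313, 0.0562]
ee_rot: [[0.001, -1.0, 0.0], [-1.0, -0.001, -0.0], [0.0, -0.0, -1.0]]
wrist_force: [-0.9, 0.3, 6.1]
gripper_width: 0.604
gripper_force: 2.9
```

Request:
{"op": "drive_tool", "data": {
  "rows": [
    [60, 0, 0, -0.5, 0, 0, 0],
    [60, 0, 0, 0, 0, 0, 0]
  ]
}}

```text
time_s: 3.13
tcp_pos: [0.5126, 0.0313, 0.0561]
ee_rot: [[0.001, -1.0, 0.0], [-1.0, -0.001, -0.0], [0.0, -0.0, -1.0]]
wrist_force: [-2.5, 0.2, 7.8]
gripper_width: 0.603
gripper_force: 4.4
```

Request:
{"op": "drive_tool", "data": {
  "rows": [
    [60, 0, 2, 0, 0, 0, 0],
    [60, 0, 4, 0, 0, 0, 0],
    [60, 0, 4, 0, 0, 0, 0],
    [60, 0, 4, 0, 0, 0, 0],
    [60, 0, 4, 0, 0, 0, 0]
  ]
}}

```text
time_s: 3.55
tcp_pos: [0.5123, 0.0492, 0.0561]
ee_rot: [[0.0, -1.0, -0.0], [-1.0, -0.0, -0.001], [0.001, 0.0, -1.0]]
wrist_force: [-3.9, -0.2, 10.2]
gripper_width: 0.597
gripper_force: 4.8
```

Request:
{"op": "drive_tool", "data": {
  "rows": [
    [60, 0, 4, 0, 0, 0, 0],
    [60, 0, 4, 0, 0, 0, 0],
    [60, 0, 4, 0, 0, 0, 0],
    [60, 0, 2, 0, 0, 0, 0],
    [60, 0, 0, 0, 0, 0, 0]
  ]
}}

```text
time_s: 3.97
tcp_pos: [0.5121, 0.0635, 0.0561]
ee_rot: [[0.001, -1.0, -0.001], [-1.0, -0.001, -0.001], [0.001, 0.001, -1.0]]
wrist_force: [-4.0, 0.2, 9.8]
gripper_width: 0.6
gripper_force: 4.9
```

Run:
```python
from h import *
s,p=look(sv='w3');print(s['tcp_pos'],s['wrist_force'],s['moment'],dow(p,s))
for n in('scene','side'):
    s,p=look(n,n+'3');print(dow(p,s))
```

```text
[0.51207315 0.06350789 0.05607794] [-3.98026825  0.16683661  9.80418662] [ 0.08620319  1.16707983 -0.06356549] [(0.96, array([319., 224.]), array([509.8,  53.2, 102.8,  26.5,   1.3]))]
[(0.81, array([364., 269.]), array([503.2,  50.5, 127.8,  28.1,   1.5])), (0.65, array([255., 182.]), array([649.2, 337.6,  81.6, 151.5,  51.1]))]
[(0.72, array([293., 250.]), array([5.085e+02, 5.170e+01, 1.018e+02, 3.590e+01, 3.000e-01])), (0.65, array([327., 169.]), array([674.3, 335.2,  65.6, 121. ,  50.1]))]
```

Request:
{"op": "drive_tool", "data": {
  "rows": [
    [60, 0, 0, 5, 0, 0, 0],
    [60, 0, -9, 0, 0, 0, 0],
    [60, 0, -8, 0, 0, 0, 0],
    [60, 0, 0, -5, 0, 0, 0],
    [60, 0, 0, 0, 0, 0, 0]
  ]
}}

```text
time_s: 4.68
tcp_pos: [0.5129, 0.0452, 0.0559]
ee_rot: [[-0.0, -1.0, 0.0], [-1.0, 0.0, -0.001], [0.001, -0.0, -1.0]]
wrist_force: [-2.7, -0.6, 11.7]
gripper_width: 0.597
gripper_force: 5.8
```

Request:
{"op": "drive_tool", "data": {
  "rows": [
    [60, 0, 2, 0, 0, 0, 0],
    [60, 0, 4, 0, 0, 0, -0.005],
    [60, 0, 4, 0, 0, 0, -0.005],
    [60, 0, 4, 0, 0, 0, -0.005],
    [60, 0, 4, 0, 0, 0, -0.005]
  ]
}}

```text
time_s: 5.1
tcp_pos: [0.5125, 0.0638, 0.056]
ee_rot: [[-0.019, -1.0, -0.0], [-1.0, 0.019, -0.001], [0.001, 0.0, -1.0]]
wrist_force: [-5.3, -0.5, 13.2]
gripper_width: 0.594
gripper_force: 6.4
```

Request:
{"op": "drive_tool", "data": {
  "rows": [
    [60, 0, 4, 0, 0, 0, -0.005],
    [60, 0, 4, 0, 0, 0, -0.005],
    [60, 0, 4, 0, 0, 0, 0],
    [60, 0, 2, 0, 0, 0, 0],
    [60, 0, 0, 0, 0, 0, 0]
  ]
}}

```text
time_s: 5.52
tcp_pos: [0.5126, 0.0782, 0.056]
ee_rot: [[-0.028, -1.0, -0.0], [-1.0, 0.028, -0.001], [0.001, 0.0, -1.0]]
wrist_force: [-4.2, -0.2, 13.2]
gripper_width: 0.599
gripper_force: 6.4
```

Run:
```python
from h import *
s,p=look();print(s['tcp_pos'],s['wrist_force'],s['moment'],dow(p,s))
```

```text
[0.51257186 0.07818314 0.05604248] [-4.19149207 -0.18138276 13.21604124] [0.05460158 1.22685897 0.23247448] [(0.8, array([320., 226.]), array([5.096e+02, 6.990e+01, 1.027e+02, 2.590e+01, 3.000e-01]))]
```

Request:
{"op": "drive_tool", "data": {
  "rows": [
    [60, 0, 0, 5, 0, 0, 0],
    [60, 0, -9, 0, 0, 0, 0],
    [60, 0, -7, 0, 0, 0, 0],
    [60, 0, 0, -5, 0, 0, 0],
    [60, 0, 0, 0, 0, 0, 0]
  ]
}}

```text
time_s: 6.03
tcp_pos: [0.5126, 0.0609, 0.0558]
ee_rot: [[-0.03, -1.0, -0.001], [-1.0, 0.03, -0.002], [0.002, 0.001, -1.0]]
wrist_force: [-3.3, -0.6, 12.4]
gripper_width: 0.601
gripper_force: 6.4
```

Request:
{"op": "drive_tool", "data": {
  "rows": [
    [60, 0, 2, 0, 0, 0, 0],
    [60, 0, 4, 0, 0, 0, -0.005],
    [60, 0, 4, 0, 0, 0, -0.005],
    [60, 0, 4, 0, 0, 0, -0.005],
    [60, 0, 4, 0, 0, 0, -0.005]
  ]
}}

```text
time_s: 6.45
tcp_pos: [0.5125, 0.0797, 0.056]
ee_rot: [[-0.049, -0.999, -0.0], [-0.999, 0.049, -0.001], [0.001, 0.0, -1.0]]
wrist_force: [-4.0, -0.9, 13.7]
gripper_width: 0.599
gripper_force: 6.8
```

Request:
{"op": "drive_tool", "data": {
  "rows": [
    [60, 0, 4, 0, 0, 0, -0.005],
    [60, 0, 4, 0, 0, 0, -0.005],
    [60, 0, 4, 0, 0, 0, 0],
    [60, 0, 2, 0, 0, 0, 0],
    [60, 0, 0, 0, 0, 0, 0]
  ]
}}

```text
time_s: 6.87
tcp_pos: [0.5128, 0.0942, 0.056]
ee_rot: [[-0.058, -0.998, 0.0], [-0.998, 0.058, -0.001], [0.001, -0.0, -1.0]]
wrist_force: [-3.3, 0.7, 13.3]
gripper_width: 0.599
gripper_force: 6.6
```

Run:
```python
from h import *
s,p=look();print(s['tcp_pos'],s['wrist_force'],s['moment'],dow(p,s))
```

```text
[0.51281436 0.09421775 0.05604773] [-3.25753468  0.68549048 13.34462448] [0.11860188 1.22027    0.20357832] [(0.84, array([322., 228.]), array([510. ,  86.7,  26.5, 102.7,  88.7]))]
```

Request:
{"op": "drive_tool", "data": {
  "rows": [
    [60, 0, 0, 5, 0, 0, 0],
    [60, 0, -9, 0, 0, 0, 0],
    [60, 0, -7, 0, 0, 0, 0],
    [60, 0, 0, -5, 0, 0, 0],
    [60, 0, 0, 0, 0, 0, 0]
  ]
}}

```text
time_s: 7.38
tcp_pos: [0.5125, 0.0768, 0.0556]
ee_rot: [[-0.06, -0.998, -0.001], [-0.998, 0.06, -0.002], [0.002, 0.001, -1.0]]
wrist_force: [-2.4, -1.8, 12.9]
gripper_width: 0.599
gripper_force: 6.3
```

Request:
{"op": "drive_tool", "data": {
  "rows": [
    [60, 0, 2, 0, 0, 0, 0],
    [60, 0, 4, 0, 0, 0, 0],
    [60, 0, 4, 0, 0, 0, 0],
    [60, 0, 4, 0, 0, 0, 0],
    [60, 0, 4, 0, 0, 0, 0]
  ]
}}

```text
time_s: 7.8
tcp_pos: [0.5127, 0.0958, 0.0561]
ee_rot: [[-0.06, -0.998, 0.0], [-0.998, 0.06, -0.001], [0.001, -0.0, -1.0]]
wrist_force: [-3.4, -0.5, 12.8]
gripper_width: 0.598
gripper_force: 6.8
```

Request:
{"op": "drive_tool", "data": {
  "rows": [
    [60, 0, 4, 0, 0, 0, 0],
    [60, 0, 4, 0, 0, 0, 0],
    [60, 0, 4, 0, 0, 0, 0],
    [60, 0, 2, 0, 0, 0, 0],
    [60, 0, 0, 0, 0, 0, 0]
  ]
}}

```text
time_s: 8.22
tcp_pos: [0.5128, 0.1102, 0.0561]
ee_rot: [[-0.06, -0.998, 0.001], [-0.998, 0.06, -0.0], [0.0, -0.001, -1.0]]
wrist_force: [-4.3, 0.9, 13.1]
gripper_width: 0.605
gripper_force: 6.7
```

Request:
{"op": "drive_tool", "data": {
  "rows": [
    [60, 0, 0, 10, 0, 0, 0],
    [60, 0, 0, 35, 0, 0, 0.03],
    [60, 0, 15, 40, 0, 0, 0.03],
    [60, 0, 25, 40, 0, 0, 0],
    [60, 0, 0, 0, 0, 0, 0]
  ]
}}

```text
time_s: 8.63
tcp_pos: [0.5172, 0.1506, 0.1817]
ee_rot: [[0.003, -1.0, 0.015], [-1.0, -0.003, 0.007], [-0.007, -0.015, -1.0]]
wrist_force: [1.1, 0.4, 0.6]
gripper_width: 0.598
gripper_force: 0.0
```

Request:
{"op": "drive_tool", "data": {
  "rows": [
    [60, 0, 0, 40, 0, 0, 0],
    [60, 0, 0, 0, 0, 0, 0],
    [60, 0, 0, 0, 0, 0, 0]
  ]
}}

```text
time_s: 8.88
tcp_pos: [0.5135, 0.1473, 0.2159]
ee_rot: [[-0.0, -1.0, 0.004], [-1.0, 0.0, 0.002], [-0.002, -0.004, -1.0]]
wrist_force: [0.1, 0.2, -1.0]
gripper_width: 0.596
gripper_force: 0.0
```

```bash
cat >> h.py <<'E'
def dtop(p,s):
    K,d,R,t=cam(p,s);v,u=np.mgrid[0:400,0:640];zz=p['z_map'].ravel()
    r=cv2.undistortPoints(np.c_[u.ravel(),v.ravel()].astype(float).reshape(-1,1,2),K,d).reshape(-1,2)
    X=((np.c_[r,np.ones(len(r))]*zz[:,None]-t)@R)*1000
    X=X[(zz>0)&(X[:,2]>27)&(X[:,2]<41)&(abs(X[:,0]-510)<75)&(X[:,1]>20)&(X[:,1]<160)]
    q=cv2.minAreaRect(X[:,:2].astype(np.float32));k=np.polyfit(X[:,0],X[:,1],1)
    return len(X),q,'yaw',np.degrees(np.arctan(k[0])),'y@510',np.polyval(k,510)
E
python3 - <<'E'
from h import *
s,p=look(sv='w5');print(s['tcp_pos'],dow(p,s),dtop(p,s))
E
```

```text
[0.51352354 0.14734075 0.21589933] [(0.73, array([321., 128.]), array([509.9, 104.4,  24.4, 102.4,  89.9]))] (2697, ((510.1273193359375, 104.9167709350586), (24.19283676147461, 100.50992584228516), 89.2410659790039), 'yaw', np.float64(-0.7102981894418127), 'y@510', np.float64(104.12010077934178))
```

View pics/w5.png

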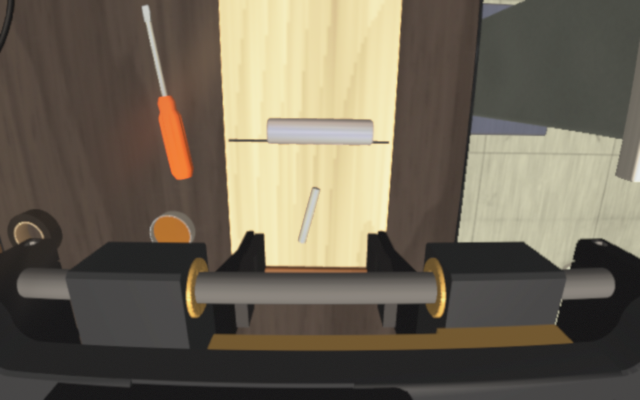

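The dowel (267–373, row 131) lies just short of the line, whose ends show at (229–266, 140) and (374–388, 142). The pin has not moved. Next I measure the gap in this view.

```bash
cat >> h.py <<'E'
def line(p,s,r0,cols):
    g=cv2.cvtColor(p['frame'],cv2.COLOR_RGB2GRAY).astype(float);pts=[]
    for c in cols:
        col=g[r0-7:r0+8,c];w=np.clip(np.median(col)-col-15,0,None)
        if w.sum()>10: pts.append([c,r0-7+(w*np.arange(15)).sum()/w.sum()])
    x=atz(p,pts,.012,s)[:,:2]*1000;k=np.polyfit(x[:,0],x[:,1],1)
    return 'line x',x[:,0].min(),x[:,0].max(),'yaw',np.degrees(np.arctan(k[0])),'y@510',np.polyval(k,510),'res',np.std(x[:,1]-np.polyval(k,x[:,0]))
E
python3 - <<'E'
from h import *
s,p=look();print(dtop(p,s),line(p,s,141,[*range(230,263),*range(378,388)]))
E
```

```text
(2735, ((510.2243347167969, 104.97056579589844), (24.07069969177246, 100.60411071777344), 89.28323364257812), 'yaw', np.float64(-0.7803095279988765), 'y@510', np.float64(104.1368360332194)) ('line x', np.float64(441.01720252507437), np.float64(597.0215750801344), 'yaw', np.float64(-0.7775151798272113), 'y@510', np.float64(116.00893075523562), 'res', np.float64(0.04861942400120288))
```

Request:
{"op": "drive_tool", "data": {
  "rows": [
    [60, 0, -24, -40, 0, 0, 0],
    [60, 0, -24, -40, 0, 0, 0],
    [60, 0, 0, -40, 0, 0, 0],
    [60, 0, 0, -35, 0, 0, 0],
    [60, 0, 0, 0, 0, 0, 0]
  ]
}}

```text
time_s: 9.45
tcp_pos: [0.5068, 0.1009, 0.0602]
ee_rot: [[-0.003, -1.0, -0.016], [-1.0, 0.003, -0.007], [0.007, 0.016, -1.0]]
wrist_force: [-1.0, 0.1, 0.2]
gripper_width: 0.6
gripper_force: 0.0
```

Request:
{"op": "drive_tool", "data": {
  "rows": [
    [60, 0, 0, 0, 0, 0, 0],
    [60, 0, 0, 0, 0, 0, 0]
  ]
}}

```text
time_s: 9.62
tcp_pos: [0.5136, 0.1046, 0.0688]
ee_rot: [[0.001, -1.0, 0.002], [-1.0, -0.001, 0.0], [-0.0, -0.002, -1.0]]
wrist_force: [0.0, 0.5, 0.4]
gripper_width: 0.599
gripper_force: 0.0
```

Request:
{"op": "drive_tool", "data": {
  "rows": [
    [60, 0, -5, -6, 0, 0, 0],
    [60, 0, 0, -4, 0, 0, 0],
    [60, 0, 0, 0, 0, 0, 0],
    [60, 0, 0, 0, 0, 0, 0]
  ]
}}

```text
time_s: 9.95
tcp_pos: [0.5128, 0.0993, 0.0585]
ee_rot: [[0.0, -1.0, 0.001], [-1.0, -0.0, 0.001], [-0.001, -0.001, -1.0]]
wrist_force: [-0.2, 0.9, 0.1]
gripper_width: 0.598
gripper_force: 0.0
```

Request:
{"op": "drive_tool", "data": {
  "rows": [
    [60, 0, 0, -1, 0, 0, 0],
    [60, 0, 0, -1, 0, 0, 0],
    [60, 0, 0, -1, 0, 0, 0],
    [60, 0, 0, 0, 0, 0, 0],
    [60, 0, 0, 0, 0, 0, 0]
  ]
}}

```text
time_s: 10.37
tcp_pos: [0.5129, 0.0994, 0.0562]
ee_rot: [[0.001, -1.0, 0.001], [-1.0, -0.001, 0.0], [-0.0, -0.001, -1.0]]
wrist_force: [-2.5, 0.0, 8.7]
gripper_width: 0.601
gripper_force: 4.1
```

Contact is at 8.7 N. I roll with 21 mm of tip travel, lift clear, and look.

Request:
{"op": "drive_tool", "data": {
  "rows": [
    [60, 0, 2, 0, 0, 0, 0],
    [60, 0, 4, 0, 0, 0, 0],
    [60, 0, 4, 0, 0, 0, 0],
    [60, 0, 4, 0, 0, 0, 0],
    [60, 0, 4, 0, 0, 0, 0]
  ]
}}

```text
time_s: 10.78
tcp_pos: [0.5131, 0.1175, 0.0562]
ee_rot: [[0.001, -1.0, 0.002], [-1.0, -0.001, 0.0], [-0.0, -0.002, -1.0]]
wrist_force: [-1.5, -0.5, 7.7]
gripper_width: 0.602
gripper_force: 3.8
```

Request:
{"op": "drive_tool", "data": {
  "rows": [
    [60, 0, 3, 0, 0, 0, 0],
    [60, 0, 0, 0, 0, 0, 0],
    [60, 0, 0, 0, 0, 0, 0],
    [60, 0, 0, 4, 0, 0, 0],
    [60, 0, 0, 6, 0, 0, 0]
  ]
}}

```text
time_s: 11.2
tcp_pos: [0.5121, 0.1201, 0.0647]
ee_rot: [[-0.0, -1.0, -0.001], [-1.0, 0.0, -0.0], [0.0, 0.001, -1.0]]
wrist_force: [-0.0, 0.3, -0.1]
gripper_width: 0.603
gripper_force: 0.0
```

Request:
{"op": "drive_tool", "data": {
  "rows": [
    [60, 0, 0, 35, 0, 0, 0],
    [60, 0, 20, 40, 0, 0, 0],
    [60, 0, 20, 40, 0, 0, 0],
    [60, 0, 0, 30, 0, 0, 0],
    [60, 0, 0, 0, 0, 0, 0]
  ]
}}

```text
time_s: 11.62
tcp_pos: [0.516, 0.1598, 0.212]
ee_rot: [[0.003, -1.0, 0.013], [-1.0, -0.003, 0.006], [-0.006, -0.013, -1.0]]
wrist_force: [0.8, 0.2, -0.2]
gripper_width: 0.6
gripper_force: 0.0
```

Request:
{"op": "drive_tool", "data": {
  "rows": [
    [60, 0, 0, 0, 0, 0, 0],
    [60, 0, 0, 0, 0, 0, 0],
    [60, 0, 0, 0, 0, 0, 0]
  ]
}}

```text
time_s: 11.87
tcp_pos: [0.5116, 0.1567, 0.2029]
ee_rot: [[-0.001, -1.0, -0.003], [-1.0, 0.001, -0.001], [0.001, 0.003, -1.0]]
wrist_force: [0.3, 0.3, -0.5]
gripper_width: 0.594
gripper_force: 0.0
```

Run:
```python
from h import *
s,p=look(sv='w6');print(s['tcp_pos'],dow(p,s),dtop(p,s))
np.save('p6.npy',{'p':p,'s':s},allow_pickle=True)
```

```text
[0.51156776 0.15672334 0.20290576] [] (2917, ((510.2671203613281, 115.6310806274414), (24.567102432250977, 100.31443786621094), 89.22681427001953), 'yaw', np.float64(-0.6815023409734128), 'y@510', np.float64(114.71683324106301))
```

View pics/w6.png

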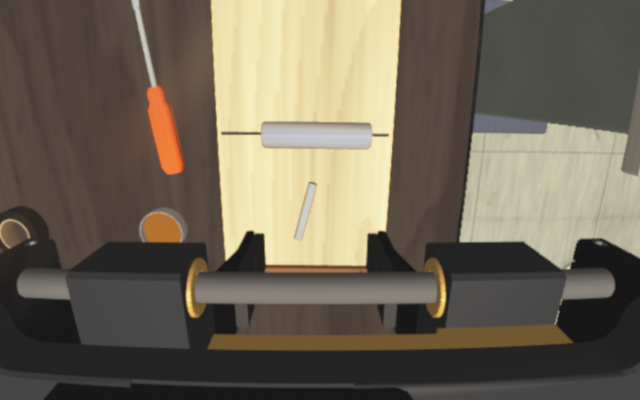

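The line shows past both ends, at (222–260, 133) and (373–388, 135). The dowel looks centred on it. Next I measure the offset that remains with a circle fit.

```bash
cat > m.py <<'E'
from h import *
from scipy.optimize import least_squares
def meas(p,s,r0,cols):
    print(line(p,s,r0,cols))
    K,d,R,t=cam(p,s);v,u=np.mgrid[80:200,200:420];zz=p['z_map'][80:200,200:420].ravel()
    r=cv2.undistortPoints(np.c_[u.ravel(),v.ravel()].astype(float).reshape(-1,1,2),K,d).reshape(-1,2)
    X=((np.c_[r,np.ones(len(r))]*zz[:,None]-t)@R)*1000
    X=X[(zz>0)&(X[:,2]>22)&(X[:,2]<41)&(abs(X[:,0]-510)<46)&(abs(X[:,1]-115)<25)]
    f=lambda q:np.hypot((X[:,1]-q[0]-q[1]*(X[:,0]-510))*np.cos(q[1]),X[:,2]-q[2])-12.5
    q=least_squares(f,[115,0,24],loss='soft_l1').x;print('dowel y@510',q[0],'yaw',np.degrees(q[1]),'zc',q[2],'res',np.std(f(q)))
E
python3 - <<'E'
from m import *
s,p=look();meas(p,s,134,[*range(223,257),*range(377,387)])
E
```

```text
('line x', np.float64(443.3372652972055), np.float64(600.4594172475646), 'yaw', np.float64(-0.755931522310207), 'y@510', np.float64(115.94937421205934), 'res', np.float64(0.05098575189579971))
dowel y@510 115.8196579079674 yaw -0.7244077070884957 zc 24.349394718590332 res 0.5972550856355707
```

```bash
python3 -c "
from station import finish_job;print(finish_job())"
```

```text
the job is handed in; nothing more can be done
None
```

The smaller dowel was rolled onto the line and measures about 0.1 mm off centre and parallel to within 0.1°, with the line showing past both ends; the hand is clear, nothing else was touched, and the job is handed in.

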